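Discharge static at the domed touch contact

ROBOT

A 6-joint arm with a two-finger parallel gripper is mounted at the origin on a cart in front of the work surface, level with it; the furniture and walls round the work are solid. World frame = base frame: x ahead of the robot, y to its left, z up, the work surface at z = 0. Lengths are in mm, angles in rad, forces in N, time in s.
With the tool pointing down it reaches from about 350 to 875 mm from the base axis. Payload 4.2 kg.
Tool frame: the origin (TCP) lies between the finger pads, 19 mm behind the fingertips; this is the grasp point; z points along the fingers, y is the line along which they close (so a half turn about z gives the same grasp; the last joint's range is limited). The gripper opens to 85 mm and grips with 20 to 120 N. Pads are 22 mm wide; open, the fingers measure 114 mm over their backs; the gripper's body (76 mm by 85 mm) begins 54 mm behind the grasp point. The pads swing forward as they close: fully open they stand 13 mm farther back than shut.
Start: joints at [-0.943, 0.385, 0.008, 0, -1.194, -0.259], TCP at [225.324, -582.948, 250.012] pointing down, gripper open.
Joint ranges: [-3.14, 3.14], [-1.21, 2.06], [-1.07, 1.41], [-3.16, 2.05], [-2.99, -0.16], [-3.1, 3.1]. Speed limits (rad/s): [2.79, 2.79, 3.14, 3.14, 3.14, 3.14].

INTERFACE

Orientations are given as a unit quaternion [x, y, z, w].
In Python, from bench import arm, viewer gives the robot as it stands. The module is installed in compiled form; this text tells all that it offers.
- The arm moves only by the tool inch_along, called after ">>>" in YAML: its name, and indented under it one key for each argument. Schema: {"type":"object","properties":{"ticks":{"type":"object","properties":{"plan":{"type":"array","items":{"type":"array","items":{"type":"number"},"minItems":6,"maxItems":6},"minItems":1,"maxItems":10}},"additionalProperties":false,"required":["plan"]},"jaw":{"type":"number"},"only":{"type":"string"},"quiet":{"type":"boolean"},"lines":{"type":"string"}},"required":["ticks"],"additionalProperties":false}. ticks is an object whose key "plan" holds a list of rows, 1 to 10 of them, each of 6 numbers: dx, dy, dz in parts of the range, where 1.0 means 1000 mm, then a rotation vector rx, ry, rz in a scale on which 1.0 is 2 rad; each row is the pose to reach, as a shift and turn from the pose commanded when the call began, along the tool's axes at that moment; what a row does not reach only later rows make up. A row lasts 1/10 s, in which the tool goes at most 50 mm and 0.15 rad, less where a joint would pass 70% of its speed; a pose out of reach is approached as far as the arm can. jaw is the finger opening in mm, set as the call begins (left out keeps the last). The fingers move at their own pace and stop on an object; the grip force is fixed at half the most. Time passes only in rows, so rows that do not move let the fingers close. The tool returns the time, the measured TCP pose, the force, the opening and the grip force at its end. only (a regular expression) keeps the lines of the reply that match it, lines (a string "A,B") keeps lines A to B, and quiet returns only ok. No shift or turn number may pass 1 either way. Input that does not fit is refused with a message, and nothing moves.
- arm.read_state(): the state, without advancing time (a new reading comes with each control period).
- viewer.get_image(name): name is "scene" or "top"; returns (picture, depth): 420x560x3 uint8, blue, green, red; 420x560 float32, mm along the optical axis (not along the pixel's ray), 0 where there is no reading.
- viewer.get_calibration(name): a dict with "K" (3x3 intrinsics, pixels), "rvec" (rotation vector, rad) and "tvec" (3), from world to camera coordinates, as OpenCV has them. Camera axes: x right, y down, z forward; pixel columns grow to the right and rows downward; lengths in mm; the calibration is good to about 2 mm. A picture is of the moment at which its call begins. get_calibration takes no time and is no camera call.
- arm.job_done(): hands the job in; it is judged then, once.
The state is a dict: "clock": time; "joints": joint angles; "joint_vel": joint speeds; "joint_efforts": joint torques, N m; "position": TCP position; "ee_rot": TCP orientation; "contact_force": force on the tool from outside, world axes, zero at the start; "wrist_torque": the same for the moment, N m; "gripper_width": finger opening in mm; "grasp_force": force on a finger pad.
Only numpy, scipy, OpenCV 4.12 (cv2) and the standard library are available. Lean on these libraries where they do the work, as an engineer would, in place of code of your own. Each camera call takes 0.05 s, during which the arm holds its last target. There are 200 camera calls.

TASK

Before the electronics are handled, earth the gripper on the static-discharge rail: with the fingertips touch the round domed contact lightly from above, so that it sinks part of the way but not down to its stop, keep it there for at least one second, then withdraw upward to a hand's width or more above. Do not touch the square contact or the narrow bar contact, and leave the loose parts around the rail where they lie; nothing is gripped or lifted.

Things in the scene. Friction and masses are not known exactly. Their poses are not given: they have to be found in the camera images.
- rail: Flat aluminium rail screwed to the bench, 76 x 290 x 6 mm, carrying three touch stations in a row 86 mm apart along its y axis (one in the middle, one on each side; which is where changes). Origin: centre of its underside on the bench; x across the rail, away from the robot, y along it, z up. A fixed brass earth stud 15 mm high stands near its -y end.
- dome: Touch station with the ROUND DOMED cap: fixed grey housing 56 x 56 x 32 mm with a bare steel cap on top, a shallow dome 34 mm in diameter. All three caps have the same height, their tops 52 mm above the station's origin and 58 mm above the bench. Its origin is the centre of its underside, which rests on the rail 6 mm above the bench.
- dome_top (a point): Highest point of the domed cap, at its centre, where it is to be touched; 58 mm above the bench at rest. Moves down with the cap. Its z axis points up, and its x and y axes are those of the rail.
- dome_cap (a joint): Downward travel of the domed cap of bare steel in m: 0 at rest (up), 0.012 at its hard stop; a spring pushes it back up (about 1.4 N to start it, 0.7 N more per mm, near 10 N at the stop).
- square: Touch station with the flat SQUARE cap, 32 x 32 mm, on the same housing; not to be touched. Its origin is the centre of its underside, which rests on the rail 6 mm above the bench.
- square_cap (a joint): Downward travel of the square cap of bare steel in m: 0 at rest (up), 0.012 at its hard stop; a spring pushes it back up (about 1.4 N to start it, 0.7 N more per mm, near 10 N at the stop).
- bar: Touch station with the NARROW BAR cap, 46 mm (along x) x 13 mm (along y), on the same housing; not to be touched. Its origin is the centre of its underside, which rests on the rail 6 mm above the bench.
- bar_cap (a joint): Downward travel of the bar cap of bare steel in m: 0 at rest (up), 0.012 at its hard stop; a spring pushes it back up (about 1.4 N to start it, 0.7 N more per mm, near 10 N at the stop).
- relay: Loose plug-in relay in a clear case, 27 x 21 x 34 mm high, on the bench beside the rail, on the robot's side. Origin: centre of its underside. Leave alone.
- heat_sink: Loose finned heat sink, 24 x 36 x 22 mm high, on the bench beside the rail, on the far side. Origin: centre of its underside. Leave alone.
- dc_motor: Loose small motor lying on the bench beyond the rail, 28 x 62 x 21 mm high. Origin: centre of its underside. Leave alone.
- bolt: Loose stand-off bolt lying on the bench on the robot's side of the rail, 14 x 39 x 12 mm high. Origin: centre of its underside. Leave alone.

How it is judged (in metres and radians):
On the way, in this order (a step that is already met when the one before it is completed fails the run):
1. fingertips on the domed contact, sunk part of the way, for about a second (value of joint dome_cap between 0.0015 and 0.0105 m and contact force between the fingers and dome above 0.5 N), for 0.8 s.
2. withdrawn: the dome is up again and the gripper well above it (value of joint dome_cap below 0.001 m and z of the grasp point in the frame of dome_top above 0.07 m), for 0.2 s.
At the end, for the whole second after the job is handed in: All three caps are up (within 1 mm of rest), the tool point (TCP, between the finger pads) is more than 70 mm above the top of the dome, and the four loose parts lie still within 12 mm of where they started (all of step 2 and value of joint each of square_cap, bar_cap below 0.001 m and distance of each of relay, heat_sink, dc_motor, bolt from where it was at the start of the episode below 0.012 m and linear speed of each of relay, heat_sink, dc_motor, bolt below 0.02 m/s); the robot touches nothing.
It fails at once if the domed contact is pressed down to its stop (sunk more than 11 mm) (value of joint dome_cap above 0.011 m).
It fails at once if the domed station is touched with more than 15 N (contact force between any of the fingers, the arm and dome above 15 N).
It fails at once if the robot touches the square station (contact force between any of the fingers, the arm and square above 0.3 N or value of joint square_cap above 0.0015 m).
It fails at once if the robot touches the bar station (contact force between any of the fingers, the arm and bar above 0.3 N or value of joint bar_cap above 0.0015 m).
It fails at once if a loose part is moved more than 12 mm, or lifted (distance of any of relay, heat_sink, dc_motor, bolt from where it was at the start of the episode above 0.012 m).
It also fails if it takes over 32 s, if anything falls off the work surface, if the arm or the gripper's body presses on something with over 40 N, if the wrist force passes 120 N, or if a joint passes its speed limit or range.

## Working session

There is one attempt and no reset: what is moved stays moved. The work goes in short steps, Python scripts to look and compute and a tool call to move; the robot and the scene stay as the last step left them, time stands still between calls to the robot, and variables do not carry over. Pictures are saved under pics/ and viewed, at most 10 in all, crops included, and the job is handed in when it is done.

```bash
mkdir -p pics; cat > h.py <<'E'
import numpy as np, cv2
from bench import arm, viewer
def cam(n):
    c=viewer.get_calibration(n); R=cv2.Rodrigues(np.array(c["rvec"],float))[0]
    return np.array(c["K"],float),R,np.array(c["tvec"],float).ravel()
def ray(n,u,v,z):
    K,R,t=cam(n); C=-R.T@t; d=R.T@np.linalg.solve(K,[u,v,1]); return C+d*(z-C[2])/d[2]
def cloud(n,D):
    K,R,t=cam(n); v,u=np.indices(D.shape); P=np.stack([u,v,np.ones_like(u)],-1)@np.linalg.inv(K).T*D[...,None]
    return (P-t)@R
E
python3 - <<'E'
from h import *
for n in("top","scene"):
    I,D=viewer.get_image(n); cv2.imwrite(f"pics/{n}.png",I); np.savez(f"{n}.npz",I=I,D=D)
    K,R,t=cam(n); print(n,-R.T@t)
s=arm.read_state(); print(s["clock"],s["position"],s["ee_rot"],s["contact_force"])
E
```

```text
top [411.70744488 190.51244022 922.21438921]
scene [147.70155043 591.87133054 710.47074655]
0.1 [ 225.15015387 -582.5232518   249.02770609] [-1.83272141e-01  9.83061723e-01  9.57127103e-04 -2.32783228e-04] [-0.18744036  0.2255272   0.00141412]
```

View pics/top.png

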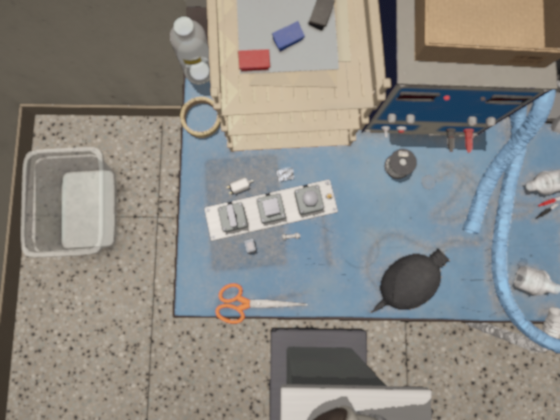

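View pics/scene.png

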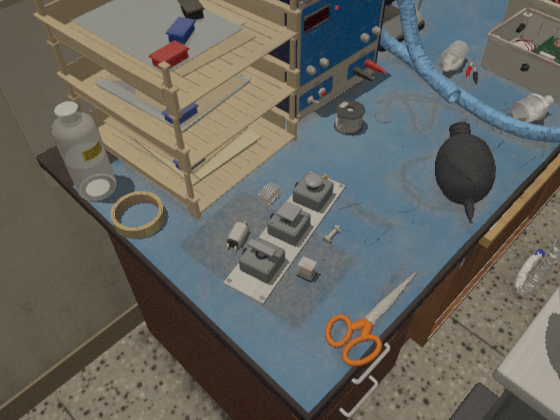

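The top view shows the dome at about (310,199), the square at (271,208) and the bar at (232,216). The scene view agrees, with the dome at (315,181). The dome is the station at the stud (−y) end, and the rack is on the far side.

```bash
python3 - <<'E'
from h import *
for n,c in(("top",[(310,199),(271,208),(232,216)]),("scene",[(315,181),(290,214),(262,247)])):
    f=np.load(n+".npz");I,D=f["I"],f["D"];P=cloud(n,D)
    for u,v in c:
        r=22; w=np.s_[v-r:v+r,u-r:u+r]; Q=P[w].reshape(-1,3); m=(Q[:,2]>49)&(Q[:,2]<66)&(D[w].ravel()>0)
        q=Q[m]; print(n,(u,v),m.sum(),q.mean(0).round(1) if m.sum() else 0,(q.max(0)-q.min(0)).round(1) if m.sum() else 0,"ray",ray(n,u,v,58).round(1))
    m=(D>0)&(P[...,2]>75); Q=P[m]
    k=(Q[:,0]>380)&(Q[:,0]<900)&(abs(Q[:,1])<700); Q=Q[k]; 
    d=ray(n,*c[0],58); near=Q[np.hypot(*(Q-d)[:,:2].T)<260]; print("tall near",len(near),near.min(0).round() if len(near) else 0,near.max(0).round() if len(near) else 0)
    I2=I[c[0][1]-60:c[0][1]+90,c[0][0]-130:c[0][0]+70]; cv2.imwrite(f"pics/c_{n}.png",cv2.resize(I2,None,fx=4,fy=4,interpolation=cv2.INTER_CUBIC))
E
```

```text
top (310, 199) 190 [549.8 104.3  55.5] [33.1 32.3 11.3] ray [546.1 103.9  58. ]
top (271, 208) 227 [529.8 187.4  57.1] [34.8 36.3  9.6] ray [525.7 186.2  58. ]
top (232, 216) 134 [509.4 270.9  56.9] [44.6 19.9  7.4] ray [507.5 268.2  58. ]
tall near 19354 [ 380. -127.   75.] [806. 291. 335.]
scene (315, 181) 220 [549.2 106.9  55.5] [34.4 33.9  9.5] ray [544.3 108.6  58. ]
scene (290, 214) 328 [529.2 189.6  56.9] [37.4 36.3 10.9] ray [523.8 192.4  58. ]
scene (262, 247) 246 [508.8 272.7  56.8] [46.6 22.6 10.6] ray [508.7 271.1  58. ]
tall near 20640 [ 380. -121.   75.] [804. 294. 316.]
```

View pics/c_top.png

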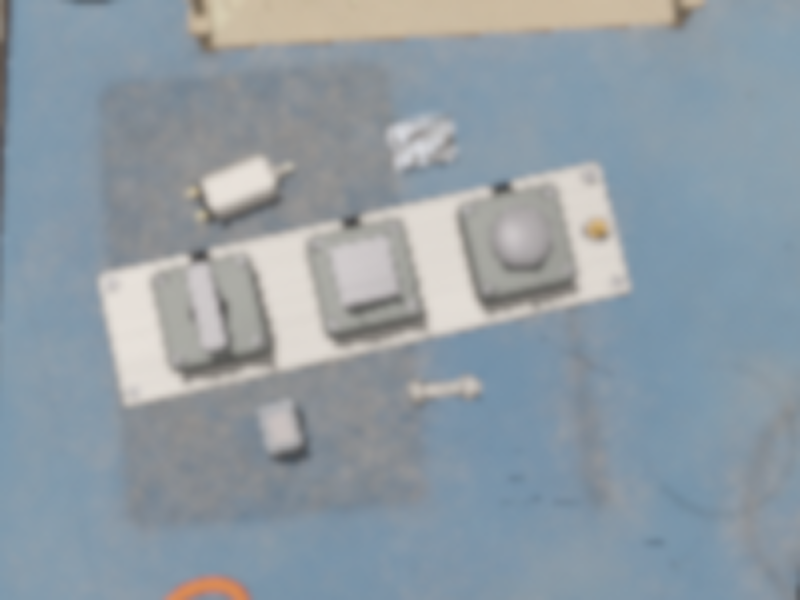

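View pics/c_scene.png

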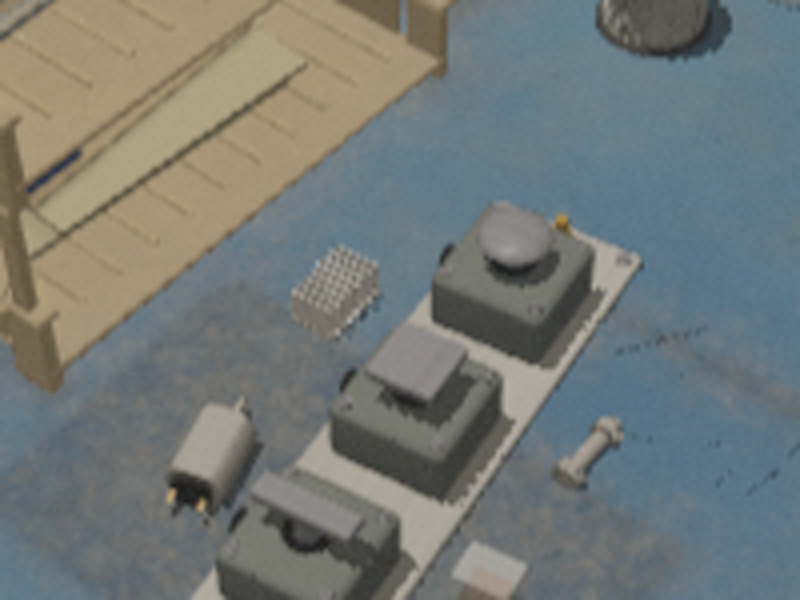

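The crops confirm the layout. The dome is the round cap beside the brass stud, and its centre reads (549.5, 105.5) with the top near z = 58. Station spacing comes out at 85.6 mm, against 86 given. Next I check obstacles along the path.

```bash
python3 - <<'E'
from h import *
s=arm.read_state(); p=np.array(s["position"]); g=np.array([549.5,105.5])
from scipy.spatial.transform import Rotation as Ro
R=Ro.from_quat(s["ee_rot"]).as_matrix(); print(R.round(3)); print("tool shift to above dome z150",(R.T@(np.array([*g,150])-p)).round(1))
for n in("top","scene"):
    f=np.load(n+".npz");D=f["D"];Q=cloud(n,D)[D>0]
    a=p[:2];d=g-a;L=np.linalg.norm(d);d=d/L;r=Q[:,:2]-a;t=r@d;o=r@np.array([-d[1],d[0]])
    for t0 in range(0,900,100):
        print(n,t0,[int(Q[(t>=t0)&(t<t0+100)&(o>=o0)&(o<o0+60),2].max(initial=-999)) for o0 in range(-180,180,60)])
    rk=Q[(Q[:,2]>60)&(Q[:,0]>590)&(abs(Q[:,1]-105)<130)]
    print("rack min x",rk[:,0].min() if len(rk) else None, [ (z,rk[(rk[:,2]>z)&(rk[:,2]<z+60),0].min(initial=9999).round()) for z in range(60,400,60)])
E
```

```text
[[-0.933 -0.36  -0.001]
 [-0.36   0.933  0.002]
 [ 0.     0.002 -1.   ]]
tool shift to above dome z150 [-550.5  524.7  100. ]
top 0 [-999, -999, -999, -169, -131, -745]
top 100 [-999, 4, 48, 64, 62, -749]
top 200 [6, 55, 58, 62, 58, -744]
top 300 [34, 36, 39, 38, 5, -999]
top 400 [119, 111, 92, 104, 105, 72]
top 500 [49, 6, 6, 104, 103, 74]
top 600 [49, 6, 8, 6, 7, 6]
top 700 [316, 244, 60, 60, 37, 5]
top 800 [256, 254, 25, 60, 60, 58]
rack min x 663.9729419889222 [(60, np.float64(681.0)), (120, np.float64(664.0)), (180, np.float64(665.0)), (240, np.float64(664.0)), (300, np.float64(684.0)), (360, np.float64(9999.0))]
scene 0 [59, -485, -699, -398, -748, -754]
scene 100 [87, 89, 4, -138, -747, -749]
scene 200 [88, 54, 56, 44, 3, -750]
scene 300 [33, 34, 37, 39, 4, -750]
scene 400 [118, 111, 93, 104, 103, 72]
scene 500 [48, 5, 5, 103, 104, 73]
scene 600 [48, 5, 7, 5, 5, 5]
scene 700 [298, 243, 59, 60, 38, 5]
scene 800 [255, 252, 23, 60, 61, 60]
rack min x 663.3532064314121 [(60, np.float64(681.0)), (120, np.float64(664.0)), (180, np.float64(668.0)), (240, np.float64(663.0)), (300, np.float64(9999.0)), (360, np.float64(9999.0))]
```

The path at z 250 clears everything, since obstacles there stay below 120 mm. The rack front is 114 mm beyond the dome. I'll move halfway with the fingers closing.

Units first: shifts go in shares of 1000 mm and turns go in shares of 2 rad. So -270 mm is -0.27, 231 mm is 0.231.

>>> inch_along:
  ticks: {"plan": [[-0.015,0.014,0,0,0,0],[-0.042,0.04,0,0,0,0],[-0.07,0.067,0,0,0,0],[-0.098,0.094,0,0,0,0],[-0.127,0.121,0,0,0,0],[-0.156,0.149,0,0,0,0],[-0.185,0.176,0,0,0,0],[-0.214,0.204,0,0,0,0],[-0.242,0.231,0,0,0,0],[-0.27,0.257,0,0,0,0]]}
  jaw: 0

```text
clock: 1.1
position: [384.6, -244.2, 249.8]
ee_rot: [-0.183, 0.983, 0.0, -0.0]
contact_force: [1.4, 0.3, -0.6]
gripper_width: -0.1
grasp_force: 0.0
```

Converted, -274 mm is -0.274, 261 mm is 0.261.

>>> inch_along:
  ticks: {"plan": [[-0.028,0.027,0,0,0,0],[-0.056,0.054,0,0,0,0],[-0.085,0.081,0,0,0,0],[-0.114,0.108,0,0,0,0],[-0.143,0.136,0,0,0,0],[-0.172,0.164,0,0,0,0],[-0.2,0.19,0,0,0,0],[-0.228,0.217,0,0,0,0],[-0.255,0.243,0,0,0,0],[-0.274,0.261,0,0,0,0]]}

```text
clock: 2.1
position: [546.5, 98.4, 249.4]
ee_rot: [-0.184, 0.983, -0.0, -0.0]
contact_force: [1.3, 0.2, 0.2]
gripper_width: 0.2
grasp_force: 0.0
```

>>> inch_along:
  ticks: {"plan": [[0,0,0,0,0,0],[0,0,0,0,0,0],[0,0,0,0,0,0]]}

```text
clock: 2.4
position: [545.4, 95.6, 249.7]
ee_rot: [-0.183, 0.983, -0.0, -0.001]
contact_force: [0.0, 1.0, 0.2]
gripper_width: -0.2
grasp_force: 0.0
```

Converted, 150 mm is 0.15, 148 mm is 0.148.

>>> inch_along:
  ticks: {"plan": [[-0.004,0.004,0.01,0,0,0],[-0.007,0.008,0.03,0,0,0],[-0.007,0.008,0.055,0,0,0],[-0.007,0.008,0.08,0,0,0],[-0.007,0.008,0.105,0,0,0],[-0.007,0.008,0.125,0,0,0],[-0.007,0.008,0.14,0,0,0],[-0.007,0.008,0.148,0,0,0],[-0.007,0.008,0.15,0,0,0],[-0.007,0.008,0.15,0,0,0]]}

```text
clock: 3.4
position: [549.8, 106.1, 100.2]
ee_rot: [-0.183, 0.983, -0.0, 0.0]
contact_force: [0.2, -0.8, -0.1]
gripper_width: -0.1
grasp_force: 0.0
```

```bash
python3 - <<'E'
from h import *
s=arm.read_state();print(s["position"],s["contact_force"])
o=[]
for n,(u,v) in(("top",(310,199)),("scene",(315,181))):
    I,D=viewer.get_image(n); P=cloud(n,D)
    o.append(cv2.resize(I[v-75:v+75,u-50:u+50],None,fx=4,fy=4,interpolation=cv2.INTER_CUBIC))
    w=np.s_[v-40:v+40,u-40:u+40];Q=P[w][(D[w]>0)]; d=np.hypot(Q[:,0]-549.5,Q[:,1]-105.5)<28
    for z in range(50,140,8):
        q=Q[d&(Q[:,2]>=z)&(Q[:,2]<z+8)]; print(n,z,len(q),q.mean(0).round(1) if len(q) else '',q.min(0).round() if len(q) else '',q.max(0).round() if len(q) else '')
cv2.imwrite("pics/near.png",np.hstack(o))
E
```

```text
[549.79515121 106.13665702 100.16309688] [ 0.17940614 -0.83537631 -0.11086364]
top 50 4 [534.7 102.7  52.2] [534. 101.  51.] [536. 105.  54.]
top 58 0   
top 66 0   
top 74 0   
top 82 0   
top 90 0   
top 98 0   
top 106 0   
top 114 0   
top 122 0   
top 130 0   
top 138 0   
scene 50 202 [549.  106.8  55.2] [535.  87.  51.] [567. 122.  58.]
scene 58 15 [550.9 106.5  58.7] [541.  96.  58.] [560. 115.  61.]
scene 66 0   
scene 74 2 [550.7 114.3  81. ] [549. 113.  80.] [553. 116.  82.]
scene 82 24 [543.5 111.6  87.1] [537. 100.  82.] [559. 121.  90.]
scene 90 44 [544.3 115.4  93.9] [538.  97.  90.] [558. 123.  97.]
scene 98 52 [543.6 115.9 102. ] [538.  99.  98.] [556. 124. 106.]
scene 106 38 [542.7 113.8 109.4] [537.  99. 106.] [553. 123. 114.]
scene 114 9 [540.2 103.7 118.2] [536.  94. 115.] [543. 112. 122.]
scene 122 25 [539.4 104.7 126.8] [533.  82. 123.] [553. 118. 130.]
scene 130 31 [539.  113.7 133.5] [532.  84. 131.] [547. 123. 138.]
scene 138 24 [537.7 118.5 143.3] [531.  98. 138.] [547. 124. 146.]
```

View pics/near.png

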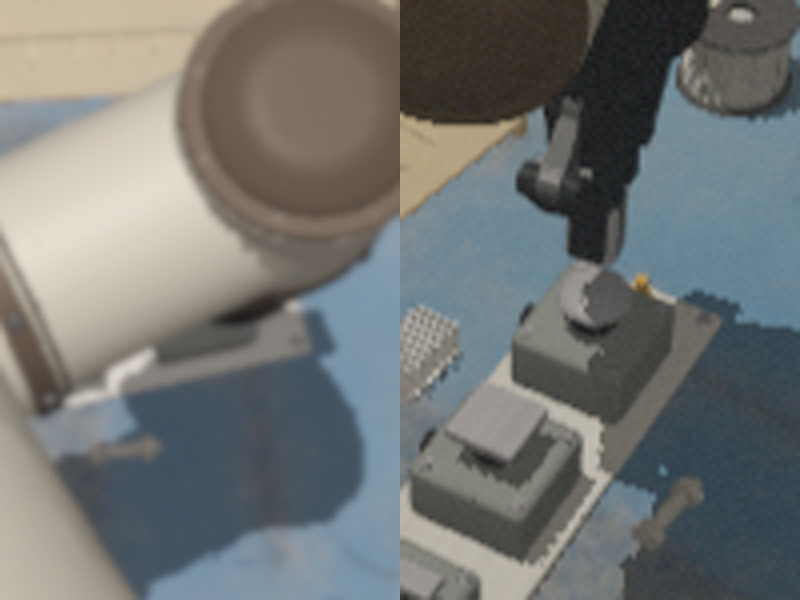

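The scene view shows the closed fingertips centred above the dome, at z about 81, with the square clear. I'll descend slowly while watching the force.

Converted, 26 mm is 0.026, 25 mm is 0.025.

>>> inch_along:
  ticks: {"plan": [[0,0,0.006,0,0,0],[0,0,0.013,0,0,0],[0,0,0.019,0,0,0],[0,0,0.023,0,0,0],[0,0,0.025,0,0,0],[0,0,0.026,0,0,0],[0,0,0.026,0,0,0],[0,0,0.026,0,0,0]]}

```text
clock: 4.3
position: [549.5, 106.2, 74.2]
ee_rot: [-0.183, 0.983, -0.0, -0.0]
contact_force: [-1.2, -0.1, 3.0]
gripper_width: -0.3
grasp_force: 1.4
```

The force of 3.0 N means about 2.5 mm of sink, which matches the expected contact height. I'll go 3 mm deeper and hold.

Converted, 3 mm is 0.003, 2 mm is 0.002.

>>> inch_along:
  ticks: {"plan": [[0,0,0.001,0,0,0],[0,0,0.002,0,0,0],[0,0,0.003,0,0,0],[0,0,0.003,0,0,0],[0,0,0.003,0,0,0],[0,0,0.003,0,0,0],[0,0,0.003,0,0,0],[0,0,0.003,0,0,0],[0,0,0.003,0,0,0],[0,0,0.003,0,0,0]]}

```text
clock: 5.3
position: [549.6, 106.3, 71.0]
ee_rot: [-0.183, 0.983, -0.0, -0.0]
contact_force: [-2.3, -0.7, 5.0]
gripper_width: 0.1
grasp_force: 2.5
```

>>> inch_along:
  ticks: {"plan": [[0,0,0,0,0,0],[0,0,0,0,0,0],[0,0,0,0,0,0],[0,0,0,0,0,0],[0,0,0,0,0,0],[0,0,0,0,0,0],[0,0,0,0,0,0]]}

```text
clock: 6.0
position: [549.6, 106.3, 71.0]
ee_rot: [-0.183, 0.983, -0.0, -0.0]
contact_force: [-2.5, -1.5, 4.9]
gripper_width: 0.3
grasp_force: 2.5
```

The dome was held at about 5 N, roughly 5–6 mm down, for well over 1 s. Now I withdraw upward.

Converted, -150 mm is -0.15, -145 mm is -0.145.

>>> inch_along:
  ticks: {"plan": [[0,0,-0.004,0,0,0],[0,0,-0.014,0,0,0],[0,0,-0.035,0,0,0],[0,0,-0.06,0,0,0],[0,0,-0.085,0,0,0],[0,0,-0.11,0,0,0],[0,0,-0.13,0,0,0],[0,0,-0.145,0,0,0],[0,0,-0.15,0,0,0],[0,0,-0.15,0,0,0]]}

```text
clock: 7.0
position: [550.1, 106.7, 221.8]
ee_rot: [-0.183, 0.983, 0.0, 0.001]
contact_force: [0.6, 1.1, -0.4]
gripper_width: 0.0
grasp_force: 0.0
```

>>> inch_along:
  ticks: {"plan": [[0,0,0,0,0,0],[0,0,0,0,0,0],[0,0,0,0,0,0],[0,0,0,0,0,0],[0,0,0,0,0,0]]}

```text
clock: 7.5
position: [549.6, 106.3, 220.7]
ee_rot: [-0.183, 0.983, -0.0, -0.0]
contact_force: [-0.2, -0.2, -0.1]
gripper_width: -0.1
grasp_force: 0.0
```

```bash
python3 - <<'E'
from h import *
n="scene";I,D=viewer.get_image(n);P=cloud(n,D)
v,u=181,315;w=np.s_[v-15:v+15,u-15:u+15];q=P[w][D[w]>0];d=np.hypot(q[:,0]-549.5,q[:,1]-106)<9
print(np.median(q[d],0))
cv2.imwrite("pics/end.png",cv2.resize(I[120:300,210:390],None,fx=3,fy=3))
E
```

```text
[548.38184641 107.06400106  56.57854668]
```

View pics/end.png

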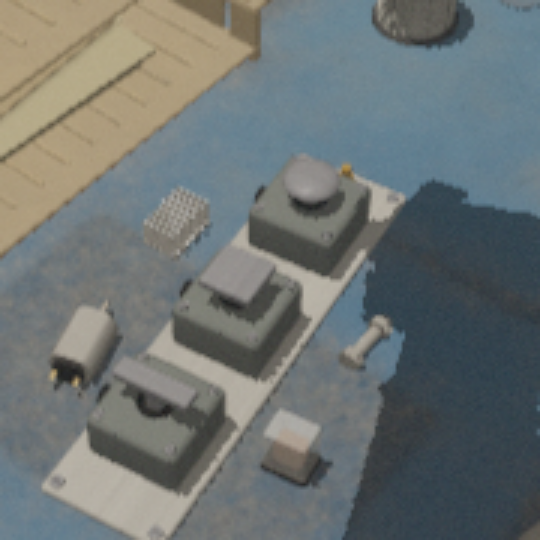

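All three caps are up, the dome reading z about 57 around its top. The loose parts are unmoved and the gripper is well above.

```bash
python3 -c "from bench import arm; print(arm.job_done())"
```

```text
the job is handed in; nothing more can be done
None
```

The fingertips pressed the domed contact at about 5 N (5–6 mm down) for over a second, then withdrew to about 160 mm above it; the other contacts and loose parts were left alone, and the job is handed in, though it returned no verdict.

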